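# Park the rinsed pan under the dust canopy

## Task

The small steel rinsing pan has drained: lift it off its stand by the arched top handle and set it down gently on the bench in front of the mouth of the clear dust canopy, wholly outside it, and let go. There is no room for a hand above it under the canopy, so then take it by its long side handle and slide it along the bench into the canopy until it is fully home against the back panel, upright, with the side handle pointing straight out of the mouth. Leave the other things on the bench alone and do not bump the canopy hard.

Things in the scene. Friction and masses are not known exactly. Their poses are not given: they have to be found in the camera images.
- pan: open round steel pan, 90 mm outer diameter, 50 mm tall, 0.45 kg with its two black handles. Origin: centre of its underside; z up, and its side handle sticks out along its -x axis. At the start it stands on the stand
- top_handle: arched top handle fixed over the pan's middle: a horizontal black grip bar, 72 mm long (along the pan's y), 14 mm wide (along the pan's x) and 13 mm high, carried by thin steel straps, 84 mm apart, that rise from the rim. Origin: centre of the grip bar, 108 mm above the pan's underside (58 mm above the rim); axes as the pan's
- side_handle: long side handle fixed to the pan: a horizontal black grip, 75 mm long (along the pan's x), 16 mm wide (along the pan's y), 18 mm high. Origin: centre of the grip, 118 mm from the pan's axis along the pan's -x and 38 mm above its underside; the grip ends 155 mm from the pan's axis; axes as the pan's
- stand: fixed round draining stand, dark steel, 116 mm across the foot; the pan sits on a flat seat 55 mm above the bench inside a lip of 104 mm inner diameter that stands 5 mm above the seat. Origin: centre of its underside
- canopy: fixed clear acrylic dust canopy, thin grey edges: sides, back panel, roof; no floor. Inside 130 mm wide, 142 mm high; roof top at 150 mm. Origin: on the bench, mid-width, 15 mm inside the open mouth; +x points into it. Mouth at x = -15 mm, roughly facing the robot; inner face of the back panel at x = +95 mm, so the pan is home with its axis at x = +50 mm
- paste_jar: bystander: closed jar, 60 mm diameter, 70 mm tall. Origin: centre of its underside
- brush: bystander: hand brush lying on the bench. Origin: on its underside, handle towards its -x
- blank_block: bystander: round stone disc, 72 mm diameter, 22 mm thick, lying flat. Origin: centre of its underside

How it is judged:
By the outcome, as a careful person would: the job done as asked, in the order asked, and still so for the second after the job is handed in, with the robot touching nothing.
It also fails if it takes over 59 s, if anything falls off the work surface, if the arm or the gripper's body presses on something with over 40 N, if the wrist force passes 120 N, or if a joint passes its speed limit or range.

## Robot

A 6-joint arm with a two-finger parallel gripper is mounted at the origin on the work surface. World frame = base frame: x ahead of the robot, y to its left, z up, the work surface at z = 0. Lengths are in m, angles in rad, forces in N, time in s.
With the tool pointing down it reaches from about 0.425 to 0.95 m from the base axis. Payload 14.7 kg.
Tool frame: the origin (TCP) lies on the centre line of the jaws, within the pads' length; the fingertips stand 19 mm ahead of it and the grasp point (between the pads) is the TCP; z points along the fingers, y is the line along which they close (so a half turn about z gives the same grasp; the last joint's range is limited). The gripper opens to 85 mm and grips with 20 to 120 N. Pads are 22 mm wide; open, the fingers measure 114 mm over their backs; the gripper's body (76 mm by 85 mm) begins 54 mm behind the grasp point. The pads swing forward as they close: fully open they stand 13 mm farther back than shut.
Start: joints at [-1.213, 0.48, 1.596, -0, 1.065, -0.047], TCP at [0.256, -0.597, 0.213] pointing down, gripper open.
Joint ranges: [-2.75, 2.75], [-0.82, 2.05], [0.23, 2.67], [-1.56, 4.7], [0.09, 2.69], [-2.92, 2.92]. Speed limits (rad/s): [1.89, 1.89, 2.39, 3.01, 3.01, 3.01].

## Interface

Orientations are given as a unit quaternion [w, x, y, z].
In Python, from station import arm, planner, cams gives the robot as it stands. Calls block until the motion is done:
- arm.move_ptp(position, orientation): joint-space move of the TCP to a pose.
- arm.move_l(position, attitude=None, velocity=0.15, contact_N=None): straight line of the TCP; attitude=None keeps the orientation; velocity is the mean speed in m/s. With contact_N (N) it stops when the force on the tool has changed by that much, and returns True; else False.
- arm.move_joints(angles): joint-space move.
- arm.open_gripper() and arm.gripper_close(effort=None): open the fingers fully, or close them until they stop; effort is the grip in N (None keeps the last).
- arm.sleep(seconds).
- planner.solve_ik(position, orientation): joint angles nearest the present ones, or None.
- arm.read_state(): the state.
- cams.snapshot(name): name is "side" or "top" or "wrist"; returns the picture (384x512x3 uint8, blue, green, red); there is no depth.
- cams.calibration(name): a dict with "mtx" (3x3 intrinsics, pixels), "distortion" ([k1, k2, p1, p2, k3] as OpenCV has them; the pictures are not rectified), "R" (3x3) and "t" (3): a world point X has camera coordinates R X + t. Camera axes: x right, y down, z forward; pixel columns grow to the right and rows downward; lengths in m; the calibration is good to about 2 mm. A picture is of the moment at which its call begins: read the wrist's pose just before it. calibration takes no time and is no camera call; for the wrist camera it gives the pose at the moment of the call.
A pose or a line that the arm cannot do raises arm.PlanningError and nothing moves.
- arm.hand_in(): hands the job in; it is judged then, once.
The state is a dict: "time_s": time; "joint_pos": joint angles; "joint_vel": joint speeds; "joint_torque": joint torques, N m; "eef_pos": TCP position; "tcp_rot": TCP orientation; "wrist_force": force on the tool from outside, world axes, zero at the start; "torque": the same for the moment, N m; "opening": opening from 0.0 (shut) to 1.0 (fully open); "gripper_force": force on a finger pad.
Only numpy, scipy, OpenCV 4.12 (cv2) and the standard library are available. Lean on these libraries where they do the work, as an engineer would, in place of code of your own. Each camera call takes 0.05 s, during which the arm holds its last target. There are 200 camera calls.

## Working session

There is one attempt and no reset: what is moved stays moved. The work goes in short steps, each a Python script; the robot and the scene stay as the last script left them, time stands still between calls to the robot, and variables do not carry over. Pictures are saved under pics/ and viewed, at most 10 in all, crops included, and the job is handed in when it is done.

```bash
ls; mkdir -p pics; python3 - <<'E'
from station import arm,cams
import cv2,numpy as np
np.set_printoptions(precision=4,suppress=True)
for n in("side","top"):
    cv2.imwrite(f"pics/{n}0.png",cams.snapshot(n)); c=cams.calibration(n); print(n,c)
print(arm.read_state())
E
```

```text
pics
side {'mtx': array([[349.1972,   0.    , 252.04  ],
       [  0.    , 349.1972, 196.1171],
       [  0.    ,   0.    ,   1.    ]]), 'distortion': array([-0.0692,  0.    ,  0.    ,  0.    ,  0.    ]), 'R': array([[-0.7917, -0.6108, -0.0083],
       [-0.4305,  0.5676, -0.7018],
       [ 0.4333, -0.5521, -0.7123]]), 't': array([0.4062, 0.2891, 0.8832])}
top {'mtx': array([[447.8421,   0.    , 253.4621],
       [  0.    , 447.8421, 192.4518],
       [  0.    ,   0.    ,   1.    ]]), 'distortion': array([-0.155,  0.   ,  0.   ,  0.   ,  0.   ]), 'R': array([[-0.0264, -0.9993,  0.0277],
       [-0.9982,  0.0249, -0.0549],
       [ 0.0542, -0.0291, -0.9981]]), 't': array([-0.0169,  0.4796,  1.3001])}
{'time_s': 0.1, 'joint_pos': array([-1.2126,  0.4808,  1.5968,  0.    ,  1.0651, -0.0466]), 'joint_vel': array([-0.0006,  0.0005, -0.0016, -0.0005, -0.0016,  0.0016]), 'joint_torque': array([  0.0012, -95.2257, -43.1039,  -0.0001,   0.0052,  -0.    ]), 'eef_pos': array([ 0.2559, -0.5971,  0.212 ]), 'tcp_rot': array([-0.0005,  0.9796,  0.201 , -0.0001]), 'wrist_force': array([ 0.2678, -0.0911,  0.6894]), 'torque': array([ 0.0228, -0.0115, -0.0237]), 'gripper_force': 0.0, 'opening': 1.0010052032579349}
```

View pics/side0.png

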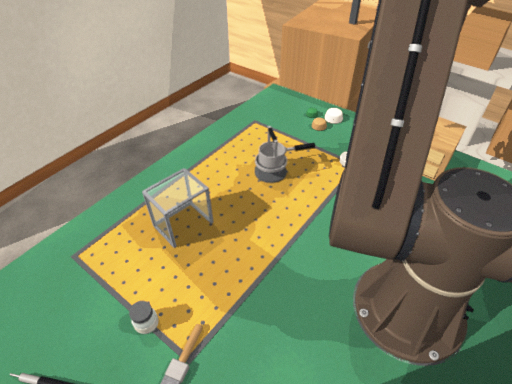

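View pics/top0.png

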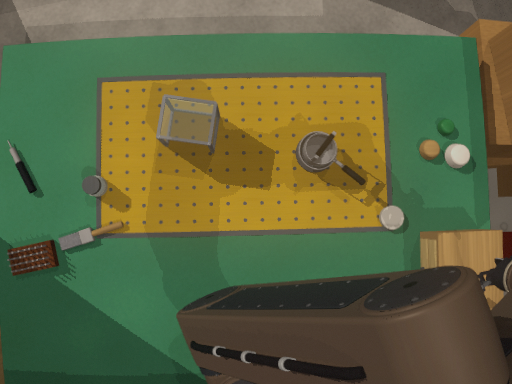

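The side view shows the canopy at about (178,208), the pan on its stand at (272,160), its top grip at (271,133) and its side grip at (303,147). In the top view the canopy is at (188,122), the pan at (318,150), the top grip at (325,146) and the side grip at (351,173). Next I'll mask the dark grips and enlarge the canopy.

```bash
cat > h.py <<'E'
import cv2,numpy as np
from scipy.spatial.transform import Rotation as Rn
np.set_printoptions(precision=4,suppress=True)
def ray(c,p):
    u=cv2.undistortPoints(np.array([[p]],float),c["mtx"],c["distortion"])[0,0]
    R,t=np.array(c["R"]),np.array(c["t"]); d=R.T@np.array([u[0],u[1],1]); return -R.T@t,d/np.linalg.norm(d)
def onz(c,p,z):
    o,d=ray(c,p); return o+d*(z-o[2])/d[2]
def tri(obs):   # [(calib,pixel),...] -> point, rms residual
    A=[];b=[]
    for c,p in obs:
        o,d=ray(c,p); M=np.eye(3)-np.outer(d,d); A.append(M); b.append(M@o)
    A=np.vstack(A);b=np.hstack(b);x=np.linalg.lstsq(A,b,rcond=None)[0]
    return x,np.sqrt(np.mean((A@x-b)**2))
def proj(c,X):
    r=cv2.Rodrigues(np.array(c["R"]))[0]
    return cv2.projectPoints(np.array([X],float),r,np.array(c["t"]),c["mtx"],c["distortion"])[0][0,0]
def down(yaw,tilt=0):  # tool z down, tool x at heading yaw; tilt leans tool z towards heading
    x=np.array([np.cos(yaw),np.sin(yaw),0]);z=np.array([0,0,-1.]);y=np.cross(z,x)
    q=Rn.from_rotvec(y*-tilt)*Rn.from_matrix(np.c_[x,y,z])
    q=q.as_quat(); return q[[3,0,1,2]]
E
python3 - <<'E'
from h import *
from station import arm,cams
s,t=cv2.imread("pics/side0.png"),cv2.imread("pics/top0.png")
C={n:cams.calibration(n) for n in("side","top","wrist")}
print("top grip",tri([(C["side"],(271,133)),(C["top"],(325,146))]))
print("side grip",tri([(C["side"],(303,147)),(C["top"],(351,173))]))
w=C["wrist"]; st=arm.read_state(); R=Rn.from_quat(st["tcp_rot"][[1,2,3,0]]).as_matrix()
print("cam in tool",R.T@(-w["R"].T@w["t"]-st["eef_pos"]),R.T@w["R"].T,w["mtx"])
a=cv2.resize(t[80:180,140:240],(400,400),interpolation=cv2.INTER_CUBIC)
b=cv2.resize(s[160:260,130:230],(400,400),interpolation=cv2.INTER_CUBIC)
cv2.imwrite("pics/can.png",np.hstack([a,b]))
E
```

```text
top grip (array([ 0.5918, -0.2132,  0.1696]), np.float64(0.002651582016221886))
side grip (array([ 0.5221, -0.3023,  0.0908]), np.float64(0.00034482185750160324))
cam in tool [ 0.073   0.0009 -0.1605] [[ 0.0007 -0.9567 -0.2909]
 [ 1.      0.0009 -0.0004]
 [ 0.0006 -0.2909  0.9567]] [[267.5999   0.     259.9105]
 [  0.     267.5999 190.3258]
 [  0.       0.       1.    ]]
```

View pics/can.png

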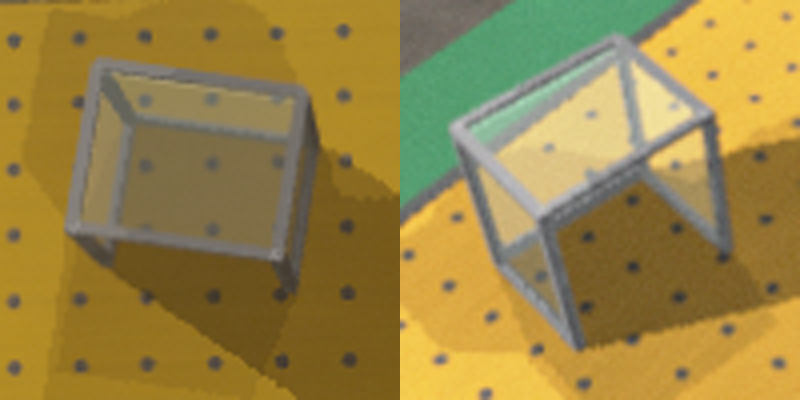

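```bash
python3 - <<'E'
from h import *
from station import arm,cams,planner
S,T=cams.calibration("side"),cams.calibration("top")
P={}
for n,a,b in [("roof ml",(72,230),(545,217)),("roof mr",(283,258),(712,115)),("roof br",(307,92),(620,40)),("roof bl",(98,63),(458,125)),("foot ml",(105,262),(578,345)),("foot mr",(293,290),(728,250))]:
    ta=(140+(a[0]-1.5)/4,80+(a[1]-1.5)/4); sb=(130+(b[0]-401.5)/4,160+(b[1]-1.5)/4)
    P[n],r=tri([(T,ta),(S,sb)]); print(n,P[n],r)
for a,b in [("ml","bl"),("mr","br")]:
    d=P["roof "+b]-P["roof "+a]; print(np.degrees(np.arctan2(d[1],d[0])),np.linalg.norm(d))
for a,b in [("roof mr","roof ml"),("roof br","roof bl"),("foot mr","foot ml")]:
    d=P[b]-P[a]; print(np.degrees(np.arctan2(-d[0],d[1])),np.linalg.norm(d))
# wrist views: pan from two places
for y in (0.9,-0.6,0,-.3,.3,):
  print(y,planner.solve_ik([.5,-.2,.33],down(y)) is not None,planner.solve_ik([.5,.1,.33],down(y)) is not None)
E
```

```text
roof ml [0.6264 0.2268 0.1436] 0.0001714371924194169
roof mr [0.6042 0.0863 0.1426] 0.00041800053378133426
roof br [0.7166 0.0681 0.1418] 0.00019037610546470418
roof bl [0.7383 0.2075 0.1481] 0.00027178334816572796
foot ml [0.6277 0.2282 0.0018] 0.0001513796772682604
foot mr [ 0.6042  0.0889 -0.0036] 0.0005034590367281481
-9.788182908584524 0.11369153237497169
-9.191934107138815 0.11388588824568485
-8.98721139581928 0.14222675734417212
-8.869157842910358 0.14118146889963387
-9.573067087241414 0.14144588278341536
0.9 True True
-0.6 True True
0 True True
-0.3 True True
0.3 True True
```

Canopy yaw is about −9.3° and its mouth midpoint is about (0.6155, 0.157). Next I'll use the wrist camera to refine the pan from two places.

```bash
python3 - <<'E'
from h import *
from station import arm,cams,planner
import pickle
D=[]
for i,(p,h) in enumerate([((.60,-.16,.31),142),((.56,-.25,.31),142)]):
    arm.move_ptp(list(p),down(np.radians(h))); arm.sleep(.3)
    c=cams.calibration("wrist"); im=cams.snapshot("wrist"); D.append((c,im))
    print(arm.read_state()["time_s"],arm.read_state()["joint_pos"],proj(c,(.592,-.213,.163)),proj(c,(.522,-.302,.093)))
pickle.dump(D,open("pan.pkl","wb"))
cv2.imwrite("pics/w1.png",cv2.resize(np.hstack([d[1] for d in D]),(800,300),interpolation=cv2.INTER_AREA))
E
```

```text
2.4833 [-0.3099  0.3599  1.5433 -0.      1.2385 -1.2169] [222.6423 195.6427] [151.0869 180.5079]
3.3083 [-0.4681  0.348   1.561   0.0001  1.2325 -1.3768] [301.5648 176.7385] [215.1947 164.4916]
```

View pics/w1.png

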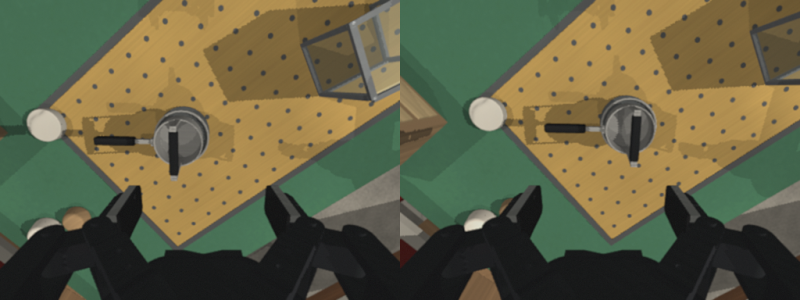

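In the left wrist view the top grip is the dark bar at (174,152) in the shown picture and the side grip is at (114,141). In the right view they are at (635,137) and (566,128). I'll segment them by darkness and triangulate.

```bash
python3 - <<'E'
from h import *
import pickle
D=pickle.load(open("pan.pkl","rb")); O={"top":[], "side":[]}
for c,im in D:
    m=(im.max(2)<50).astype(np.uint8); m[225:]=0
    n,l,s,ce=cv2.connectedComponentsWithStats(m)
    for i in range(1,n):
        if s[i,4]<150: continue
        r=cv2.minAreaRect(np.argwhere(l==i)[:,::-1].astype(np.float32)); print(s[i],ce[i],r)
        if not (130<r[0][0]<340 and max(r[1])>35): continue
        k="top" if s[i,3]>s[i,2] else "side"
        b=cv2.boxPoints(r); e=[(b[j]+b[(j+1)%4])/2 for j in range(4)]
        ds=[np.linalg.norm(b[j]-b[(j+1)%4]) for j in range(4)]
        e=sorted([e[j] for j in np.argsort(ds)[:2]],key=lambda q:q[1] if k=="top" else q[0])
        O[k].append((c,r[0],e))
for k,v in O.items():
    print(k,tri([(c,p) for c,p,e in v]))
    E=[tri([(c,e[j]) for c,p,e in v])[0] for j in (0,1)]; d=E[1]-E[0]
    print(E,np.linalg.norm(d),np.degrees(np.arctan2(d[1],d[0])))
E
```

```text
[216 169  13  55 587] [221.9404 196.0324] ((221.87982177734375, 196.21685791015625), (53.92536163330078, 11.720619201660156), 86.98721313476562)
[121 174  53  12 545] [146.9193 179.7266] ((147.0, 179.5), (52.0, 11.0), 0.0)
[294 149  15  57 641] [300.4696 176.9626] ((300.6573181152344, 177.29696655273438), (11.898256301879883, 56.213924407958984), 4.085616588592529)
[186 158  51  12 536] [211.4534 163.7239] ((211.00648498535156, 163.72108459472656), (50.172481536865234, 10.555286407470703), 1.3322198390960693)
top (array([ 0.592 , -0.2143,  0.1628]), np.float64(1.8931414118611794e-05))
[array([ 0.5655, -0.1933,  0.1658]), array([ 0.6208, -0.2371,  0.1593])] 0.07081548907865948 -38.36050334032883
side (array([ 0.5174, -0.3062,  0.0919]), np.float64(9.895308371640992e-05))
[array([ 0.495 , -0.3316,  0.0992]), array([ 0.5408, -0.2798,  0.0843])] 0.07072708811446572 48.520309207613266
```

```bash
cat >> h.py <<'E'
CY=np.radians(-9.3); CO=np.array([0.6155,0.157])+0.015*np.array([np.cos(CY),np.sin(CY)])  # canopy origin
def can(x,y,z): 
    p=CO+x*np.array([np.cos(CY),np.sin(CY)])+y*np.array([-np.sin(CY),np.cos(CY)]); return [p[0],p[1],z]
PY=np.radians(51.2); BAR=[.592,-.2143,.163]
E
python3 - <<'E'
from h import *
from station import planner
def t(n,p,q): print(n,np.round(p,3),planner.solve_ik(p,q))
for s in (90,-90):
    t("grasp",BAR,down(PY+np.radians(s))); 
    for z in (.3,.108): t("place",can(-.105,0,z),down(CY+np.radians(s)))
for h in (0,180):
  for ti in (0,10,20,30):
    for g in (.118,.13):
      for ax in (-.105,-.09,.05): t(("side",h,ti,g,ax),can(ax-g,0,.038),down(CY+np.radians(h),np.radians(ti if h else -ti)))
E
```

```text
grasp [ 0.592 -0.214  0.163] [-0.3955  0.5026  1.6949 -0.      0.9441 -1.2891]
place [0.527 0.172 0.3  ] [ 0.2601  0.2644  1.7068 -0.      1.1704  0.4225]
place [0.527 0.172 0.108] [ 0.2601  0.4791  1.9168 -0.      0.7456  0.4225]
grasp [ 0.592 -0.214  0.163] [-0.3955  0.5026  1.6949 -0.      0.9441  1.8525]
place [0.527 0.172 0.3  ] [ 0.2601  0.2644  1.7068 -0.      1.1704 -2.7191]
place [0.527 0.172 0.108] [ 0.2601  0.4791  1.9168 -0.      0.7456 -2.7191]
('side', 0, 0, 0.118, -0.105) [0.41  0.191 0.038] [ 0.3679  0.4975  2.1884 -0.      0.4556  2.101 ]
('side', 0, 0, 0.118, -0.09) [0.425 0.188 0.038] [ 0.3516  0.5078  2.1609 -0.      0.473   2.0847]
('side', 0, 0, 0.118, 0.05) [0.563 0.166 0.038] [ 0.2343  0.6179  1.8814 -0.      0.6422  1.9674]
('side', 0, 0, 0.13, -0.105) [0.398 0.193 0.038] [ 0.3817  0.4896  2.2101 -0.      0.4419  2.1148]
('side', 0, 0, 0.13, -0.09) [0.413 0.19  0.038] [ 0.3646  0.4996  2.1829 -0.      0.4591  2.0977]
('side', 0, 0, 0.13, 0.05) [0.551 0.168 0.038] [ 0.2423  0.6075  1.907  -0.      0.6271  1.9754]
('side', 0, 10, 0.118, -0.105) [0.41  0.191 0.0
[... 3323 characters left out ...]
.4203 4.5714 0.2301 0.8352]
('side', 180, 20, 0.13, 0.05) [0.551 0.168 0.038] [ 0.3575  0.5513  2.1823 -1.0375  0.1986 -0.0486]
('side', 180, 30, 0.118, -0.105) [0.41  0.191 0.038] [0.6982 0.5646 2.5259 4.0739 0.4916 1.4886]
('side', 180, 30, 0.118, -0.09) [0.425 0.188 0.038] [0.6625 0.5643 2.5059 4.0668 0.4777 1.4565]
('side', 180, 30, 0.118, 0.05) [0.563 0.166 0.038] [0.4166 0.5901 2.2831 4.1461 0.3301 1.1068]
('side', 180, 30, 0.13, -0.105) [0.398 0.193 0.038] [0.7283 0.5653 2.5411 4.0817 0.5022 1.514 ]
('side', 180, 30, 0.13, -0.09) [0.413 0.19  0.038] [0.6909 0.5645 2.5219 4.0722 0.4889 1.4822]
('side', 180, 30, 0.13, 0.05) [0.551 0.168 0.038] [0.4327 0.5859 2.3043 4.1275 0.3428 1.1429]
```

```bash
python3 - <<'E'
from h import *
from station import arm,cams
q=down(PY+np.pi/2)
arm.move_ptp([*BAR[:2],.23],q); print(arm.move_l(BAR,velocity=.08,contact_N=8))
arm.gripper_close(50); s=arm.read_state(); print(s["time_s"],s["opening"],s["gripper_force"],s["eef_pos"])
f0=s["wrist_force"]
arm.move_l([*BAR[:2],.19],velocity=.06); arm.move_l([*BAR[:2],.30],velocity=.15)
s=arm.read_state(); print(s["time_s"],s["opening"],s["wrist_force"],f0)
arm.move_ptp(can(-.105,0,.30),down(CY+np.pi/2)); arm.sleep(.2)
s=arm.read_state(); print(s["time_s"],s["eef_pos"],s["wrist_force"])
cv2.imwrite("pics/side1.png",cams.snapshot("side")[60:340,50:400]); cv2.imwrite("pics/wr1.png",cams.snapshot("wrist"))
E
```

```text
False
5.5167 0.0019152263860050497 0.0 [ 0.592  -0.2143  0.163 ]
7.0 0.001301697279243498 [-0.0031 -0.2934 -1.064 ] [-0.251  -0.0153 -0.1219]
8.775 [0.527  0.171  0.2999] [-0.4083  0.6743  0.5691]
```

View pics/side1.png

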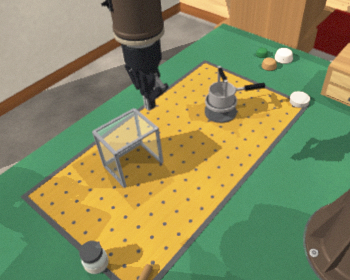

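The gripper closed on nothing: in the side crop the pan is still on its stand at (221,98) and the fingers at (152,95) are empty. I'll find out why.

```bash
python3 - <<'E'
from h import *
from station import arm,cams
c=cams.calibration("side"); s=arm.read_state()
R=Rn.from_quat(s["tcp_rot"][[1,2,3,0]]).as_matrix()
tip=s["eef_pos"]+R[:,2]*.019
print(s["eef_pos"],R,"tip px",proj(c,tip),"tcp",proj(c,s["eef_pos"]))
im=cams.snapshot("side"); tp=cams.snapshot("top")
u=proj(c,tip).astype(int); v=proj(cams.calibration("top"),tip).astype(int); b=proj(c,BAR).astype(int)
def crop(im,p,m):
    a=im[max(p[1]-32,0):p[1]+32,p[0]-32:p[0]+32]; a=cv2.resize(a,(256,256),interpolation=cv2.INTER_CUBIC); return cv2.drawMarker(a,(128,128),(0,0,255),cv2.MARKER_CROSS,12)
w=cams.calibration("wrist"); wi=cv2.imread("pics/wr1.png"); 
wi=cv2.drawMarker(wi,tuple(int(k) for k in proj(w,tip)),(0,0,255),0,14)
cv2.imwrite("pics/dbg.png",np.vstack([np.hstack([crop(im,u,0),crop(tp,v,0),crop(im,b,0)]),cv2.copyMakeBorder(wi[184:384],0,0,0,256,0)]))
E
```

```text
[0.5269 0.1711 0.3   ] [[ 0.1621  0.9868 -0.    ]
 [ 0.9868 -0.1621 -0.0001]
 [-0.0001 -0.     -1.    ]] tip px [201.7487 180.0063] tcp [200.8422 173.9526]
```

View pics/dbg.png

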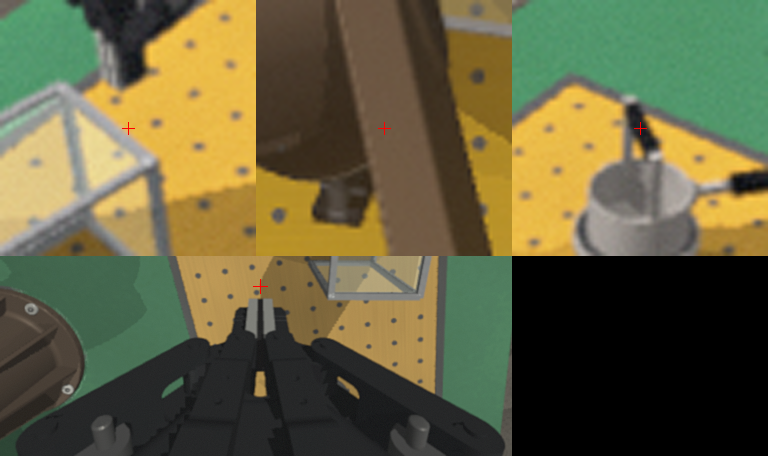

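The side crop shows the real fingertips about 11 px above the predicted point, and they are about 14 px low in the wrist view. So the true tips seem to be about 3 cm farther back along the tool axis than stated. I'll measure this by touching the bare bench lightly with the fingers shut.

```bash
python3 - <<'E'
from h import *
from station import arm,cams
p=can(-.105,0,.05)
arm.move_l(p,velocity=.2); print(arm.read_state()["wrist_force"])
p[2]=-.035; print(arm.move_l(p,velocity=.025,contact_N=5))
s=arm.read_state(); print(s["time_s"],s["eef_pos"],s["wrist_force"],s["opening"])
w=cams.calibration("wrist"); wi=cams.snapshot("wrist"); tp=proj(w,[*s["eef_pos"][:2],0]); print(tp)
T=[cams.calibration("side"),cams.snapshot("side")]; q=proj(T[0],[*s["eef_pos"][:2],0]); print(q)
p[2]=.06; arm.move_l(p,velocity=.15)
arm.open_gripper(); wo=cams.snapshot("wrist"); print(arm.read_state()["time_s"])
def z(im,x0,y0,wd,ht,k): return cv2.resize(im[y0:y0+ht,x0:x0+wd],(wd*k,ht*k),interpolation=cv2.INTER_CUBIC)
a=z(wi,210,190,100,75,4); cv2.drawMarker(a,tuple(int(v) for v in (tp-[210,190])*4),(0,0,255),0,12)
x0,y0=int(q[0])-50,int(q[1])-50
b=z(T[1],x0,y0,100,75,4); cv2.drawMarker(b,tuple(int(v) for v in (q-[x0,y0])*4),(0,0,255),0,12)
print(x0,y0)
cv2.imwrite("pics/touch.png",np.vstack([np.hstack([a,b]),cv2.copyMakeBorder(wo[134:384],0,0,0,288,0)]))
E
```

```text
[-1.2188  0.3679  0.7875]
True
12.7833 [ 0.5267  0.1715 -0.0187] [-1.6621 -0.9635 11.7728] 0.003403269975550007
[260.7917 238.9235]
[212.4257 250.8356]
14.3917
162 200
```

View pics/touch.png

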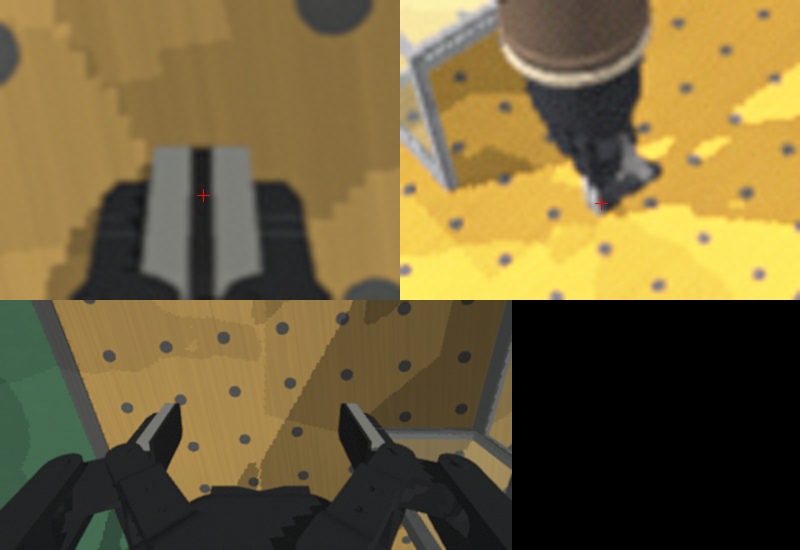

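The tips touched the bench at a reported TCP z of −0.0187, so the true tips are 19 mm behind the reported TCP. The crops put them on the tool axis laterally: pads centred at column 202, cross at (203,196), side-view cross at (601,203). The true grasp point is therefore about 37.5 mm behind the reported TCP, and I'll command that much deeper.

```bash
cat >> h.py <<'E'
OFF=.0375
def g(p): return [p[0],p[1],p[2]-OFF]   # wanted grasp point (tool down) -> commanded TCP
E
python3 - <<'E'
from h import *
from station import arm,cams
q=down(PY+np.pi/2); B=lambda z:g([*BAR[:2],z])
arm.move_l(g(can(-.105,0,.28)),velocity=.25)
arm.move_ptp(B(.24),q); print(arm.move_l(B(.163),velocity=.06,contact_N=8))
arm.gripper_close(50); s=arm.read_state(); print(s["time_s"],s["opening"],s["gripper_force"],s["eef_pos"])
if s["opening"]>.08:
    arm.move_l(B(.19),velocity=.06); arm.move_l(B(.30),velocity=.15); arm.sleep(.2)
    s=arm.read_state(); print(s["time_s"],s["opening"],s["wrist_force"])
    arm.move_ptp(g(can(-.105,0,.30)),down(CY+np.pi/2)); arm.sleep(.2)
    s=arm.read_state(); print(s["time_s"],s["opening"],s["wrist_force"])
    arm.move_l(g(can(-.105,0,.125)),velocity=.12)
    print(arm.move_l(g(can(-.105,0,.100)),velocity=.015,contact_N=3))
    s=arm.read_state(); print(s["time_s"],s["eef_pos"],s["wrist_force"])
    cv2.imwrite("pics/placed.png",np.hstack([cams.snapshot("side")[130:330,100:300],cams.snapshot("top")[80:280,120:320]]))
E
```

```text
False
18.9333 0.15303167853721472 49.13845717906952 [ 0.5922 -0.2142  0.1256]
20.6167 0.15757202423351913 [ 0.0072  0.0106 -4.6046]
22.3917 0.15310381878972776 [ 0.5943  1.0749 -4.467 ]
True
25.0917 [0.5272 0.1715 0.0704] [ 2.3583 -0.8338  6.57  ]
```

```bash
python3 - <<'E'
from h import *
from station import arm,cams
import pickle
arm.open_gripper(); arm.sleep(.2)
p=g(can(-.105,0,.108)); arm.move_l([p[0],p[1],.14],velocity=.1)
D=[]
for x in(-.20,-.13):
    arm.move_ptp(g(can(x,0,.27)),down(CY+np.pi)); arm.sleep(.25); c=cams.calibration("wrist"); D.append((c,cams.snapshot("wrist")))
    print(proj(c,can(-.105-.118,0,.038)),proj(c,can(-.105,0,.108)))
pickle.dump(D,open("pan2.pkl","wb")); print(arm.read_state()["time_s"])
cv2.imwrite("pics/w2.png",cv2.resize(np.hstack([d[1] for d in D]),(800,300),interpolation=cv2.INTER_AREA))
O=[]
for c,im in D:
    m=(im.max(2)<50).astype(np.uint8)
    n,l,s,ce=cv2.connectedComponentsWithStats(m)
    for i in range(1,n):
        if 200<s[i,4]<4000: print(s[i],ce[i],cv2.minAreaRect(np.argwhere(l==i)[:,::-1].astype(np.float32)))
    print()
E
```

```text
[260.8318 149.6842] [260.9457 256.4111]
[260.8801  94.1054] [260.9093 201.9718]
29.3
[256 122  11  56 530] [260.2981 148.7226] ((261.0, 149.5), (55.0, 10.0), 90.0)
[438 177  30  35 239] [447.1255 189.8703] ((449.6911926269531, 189.98529052734375), (16.336353302001953, 39.422000885009766), 32.47119140625)
[231 250  59  14 738] [260.0027 256.1057] ((260.0, 256.5), (57.99999237060547, 12.999998092651367), 0.0)

[406  16  46  19 204] [432.9657  24.8725] ((428.6499328613281, 26.327123641967773), (8.181583404541016, 47.57439422607422), 65.37643432617188)
[255  62  12  63 679] [260.1576  92.9057] ((260.5, 93.0), (62.0, 11.0), 90.0)
[449 122  28  40 260] [456.5577 139.3846] ((459.7588806152344, 138.11903381347656), (17.815425872802734, 42.15447998046875), 22.30620574951172)
[229 196  62  14 795] [260.1887 202.0667] ((259.5, 202.5), (13.0, 61.0), 90.0)
```

View pics/w2.png

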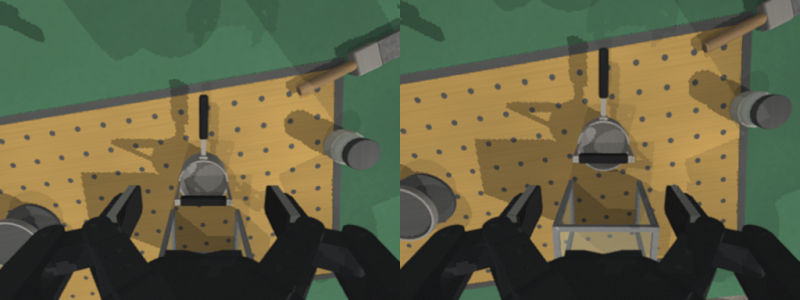

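The pan stands upright as predicted in front of the mouth: side grip at (203,117) and bar at (203,201) on the left, mouth feet near (173,207) and (237,208). Both views match the predictions within about 1 px, so I'll grasp the side grip and slide the pan in.

```bash
python3 - <<'E'
from h import *
from station import arm,cams
q=down(CY+np.pi); G=lambda ax,z=.038:g(can(ax-.130,0,z))
arm.move_ptp(G(-.105,.13),q); print(arm.move_l(G(-.105),velocity=.08,contact_N=8))
arm.gripper_close(40); s=arm.read_state(); print(s["time_s"],s["opening"],s["gripper_force"],s["wrist_force"])
if s["opening"]>.1:
    arm.move_l(G(-.06),velocity=.05); s=arm.read_state(); print(s["wrist_force"])
    print(arm.move_l(G(.030),velocity=.06,contact_N=20)); s=arm.read_state(); print(s["wrist_force"],s["eef_pos"]-G(.030))
    print(arm.move_l(G(.058),velocity=.012,contact_N=5)); arm.sleep(.1)
    s=arm.read_state(); print(s["time_s"],s["wrist_force"],(s["eef_pos"]-G(.05)),s["opening"])
    cv2.imwrite("pics/home.png",np.hstack([cv2.resize(cams.snapshot("side")[140:260,110:230],(400,400),interpolation=cv2.INTER_CUBIC),cv2.resize(cams.snapshot("top")[80:200,130:250],(400,400),interpolation=cv2.INTER_CUBIC)]))
E
```

```text
False
31.9667 0.1763720368720097 43.2568359375 [-0.5792  0.5164  2.4205]
[-4.2711  0.6497  4.7404]
False
[-4.8857  0.5324  6.5642] [-0.0007 -0.0001 -0.0001]
True
36.175 [-1.0158 -0.2362  6.0576] [-0.0041  0.0004 -0.0002] 0.17733737899772153
```

View pics/home.png

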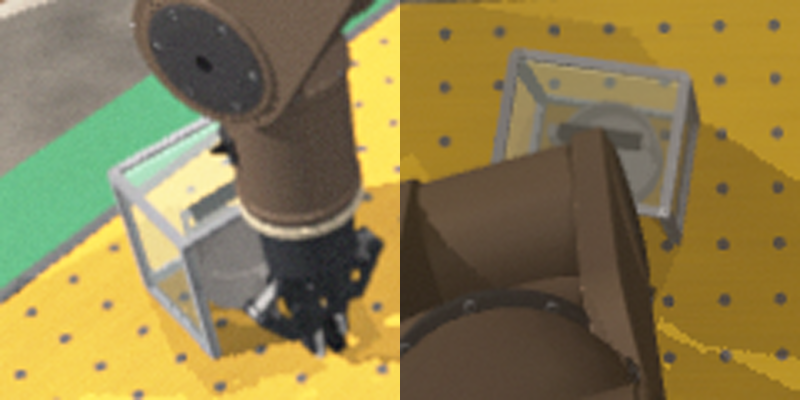

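The pan is well inside: its bar is at (600,135) in the top crop, near the back panel. The stop came 4 mm before the estimate, so I'll press on gently to confirm contact with the panel.

```bash
python3 - <<'E'
from h import *
from station import arm,cams
G=lambda ax,z=.038:g(can(ax-.130,0,z))
for n in (9,):
    print(arm.move_l(G(.062),velocity=.012,contact_N=n))
    s=arm.read_state(); print(s["time_s"],s["wrist_force"],(s["eef_pos"]-G(.05)),s["opening"])
    arm.sleep(.3); s=arm.read_state(); print(s["wrist_force"],(s["eef_pos"]-G(.05)))
E
```

```text
True
36.65 [-1.6071  0.629   6.4901] [-0.0042  0.0004 -0.0003] 0.1794241131387074
[-1.8131  0.7808  7.3297] [-0.0042  0.0004 -0.0003]
```

```bash
python3 - <<'E'
from h import *
from station import arm,cams
arm.open_gripper(); arm.sleep(.2)
p=arm.read_state()["eef_pos"]; arm.move_l([p[0],p[1],p[2]+.08],velocity=.08)
arm.move_ptp(g(can(-.16,0,.27)),down(CY+np.pi)); arm.sleep(.3)
c=cams.calibration("wrist"); im=cams.snapshot("wrist"); cv2.imwrite("pics/fw.png",im)
m=(im.max(2)<50).astype(np.uint8); n,l,s,ce=cv2.connectedComponentsWithStats(m)
for i in range(1,n):
    if s[i,4]>200 and abs(ce[i][0]-260)<40: print(s[i],ce[i],cv2.minAreaRect(np.argwhere(l==i)[:,::-1].astype(np.float32)))
print(arm.read_state()["time_s"],proj(c,can(.046-.118,0,.038)),onz(c,(260,230),.038))
cv2.imwrite("pics/fin.png",np.hstack([cv2.resize(cams.snapshot("side")[140:260,110:230],(400,400),interpolation=cv2.INTER_CUBIC),cv2.resize(im[184:384,160:360],(400,400),interpolation=cv2.INTER_CUBIC)]))
E
```

```text
[253 203  13  49 465] [260.0753 227.7398] ((259.0, 227.0), (48.0, 12.0), 90.0)
[    0   238   512   146 39370] [257.5335 335.3924] ((255.5, 310.5), (145.0, 511.0), 90.0)
40.05 [260.9433 227.0546] [0.5636 0.1641 0.038 ]
```

View pics/fin.png

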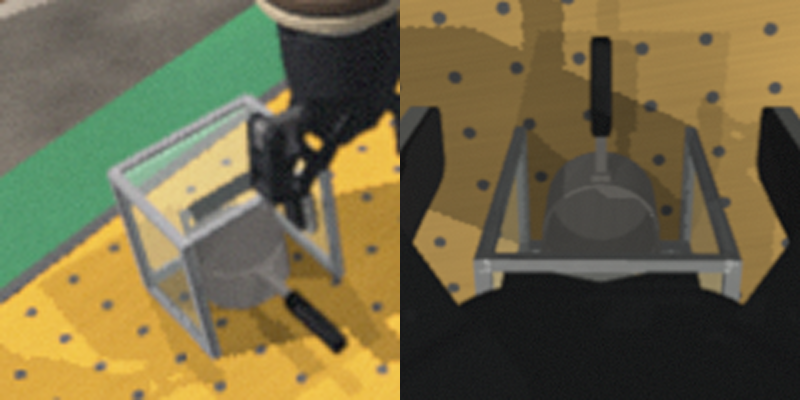

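The pan is upright inside the canopy with its side handle pointing straight out (column 601, vertical, between mouth posts at 483 and 739). The gripper is clear of everything.

```bash
python3 -c "
from station import arm
print(arm.hand_in())"
```

```text
the job is handed in; nothing more can be done
None
```

I handed the job in at about 40 s: the pan is upright inside the canopy, pressed against what I took to be the back panel (about 4 mm short of my position estimate), with its side handle pointing straight out of the mouth and the gripper clear; the first top-handle grasp closed on nothing and a second, corrected one worked.

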